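# Snap a card case shut with the press-stud pliers

### The arm

A 7-joint arm with a two-finger parallel gripper is mounted at the origin on the work surface; the furniture and walls round the work are solid. World frame = base frame: x ahead of the robot, y to its left, z up, the work surface at z = 0. Lengths are in m, angles in rad, forces in N, time in s.
With the tool pointing down it reaches from about 0.425 to 0.925 m from the base axis. Payload 6.8 kg.
Tool frame: the origin (TCP) lies between the finger pads; the fingertips stand robot.tcp_to_tips ahead of it and the grasp point (between the pads) lies 2 mm behind it (robot.tcp_to_tips is the distance from the TCP to the fingertips, in m); z points along the fingers, y is the line along which they close (so a half turn about z gives the same grasp; the last joint's range is limited). The gripper opens to 88 mm and grips with 3 to 60 N. Pads are 20 mm wide; open, the fingers measure 115 mm over their backs; the gripper's body (75 mm by 178 mm) begins 61 mm behind the grasp point.
Start: joints at [1.184, 0.477, 0.022, 1.555, -0.011, 1.109, -0.083], TCP at [0.186, -0.649, 0.24] pointing down, gripper open.
Joint ranges: [-2.96, 2.96], [-0.34, 2.1], [-1.41, 1.46], [0.24, 2.44], [-1.37, 4.51], [0.17, 1.92], [-2.96, 2.96]. Speed limits (rad/s): [2.39, 2.39, 3.14, 3.14, 3.14, 3.14, 3.14].

### API

Orientations are given as a unit quaternion [w, x, y, z].
In Python, from bench import robot gives the robot as it stands. The module is installed in compiled form; this text tells all that it offers. Calls block until the motion is done:
- robot.movep(position, orientation): joint-space move of the TCP to a pose.
- robot.line_to(position, rot=None, v=0.15, max_force=None): straight line of the TCP; rot=None keeps the orientation; v is the mean speed in m/s. With max_force (N) it stops when the force on the tool has changed by that much, and returns True; else False.
- robot.move_joints(angles): joint-space move.
- robot.open_gripper() and robot.close_gripper(grip_force=None): open the fingers fully, or close them until they stop; grip_force is the grip in N (None keeps the last).
- robot.hold(seconds).
- robot.ik(position, orientation): joint angles nearest the present ones, or None.
- robot.read_state(): the state.
- robot.grab_frame(name): name is "side" or "top"; returns the picture (400x640x3 uint8, blue, green, red); there is no depth.
- robot.calibration(name): a dict with "fx", "fy", "cx", "cy" (pixels), "pose" (4x4, takes a point from camera to world coordinates). Camera axes: x right, y down, z forward; pixel columns grow to the right and rows downward; lengths in m; the calibration is good to about 2 mm. A picture is of the moment at which its call begins. calibration takes no time and is no camera call.
A pose or a line that the arm cannot do raises robot.MotionError and nothing moves.
- robot.finish_job(): hands the job in; it is judged then, once.
Trained networks look in the newest picture that a camera, given by its name, has taken for a name from the list of things; names that differ only in an ending like _2 or _b are one class to them, and where a whole thing is asked for, a point or a joint stands for the part that bears it (a point fixed in the world has none). Each returns a list of dicts, best first, with "score" (0 to 1); they miss things now and then, are a little off and sometimes report something else, mostly with a low value. They report only what shows in the picture. A call takes as long as a camera call.
- robot.cut_out(target, camera): "mask" (400x640 bool, what is visible of it) and "uv" ([column, row] in pixels, amid what is visible of it).
The state is a dict: "time": time; "joint_pos": joint angles; "joint_velocities": joint speeds; "tau": joint torques, N m; "eef_pos": TCP position; "orientation": TCP orientation; "ft_force": force on the tool from outside, world axes, zero at the start; "moment": the same for the moment, N m; "width": opening from 0.0 (shut) to 1.0 (fully open); "gripper_force": force on a finger pad.
Only numpy, scipy, OpenCV 4.12 (cv2) and the standard library are available. Lean on these libraries where they do the work, as an engineer would, in place of code of your own. Each camera call takes 0.05 s, during which the arm holds its last target. There are 200 camera calls.

### The job

Slide the card case flat along the desk, without lifting it, into the guides of the press-stud pliers until it is right up against the stop, with its clasp under the open jaw. Then press the pliers' upper handle down gently, until you feel the clasp snap shut and no harder, and let the handle spring back up, leaving the case in place. Close the clasp with the pliers, never with the fingers, and leave the other things on the desk alone.

Things in the scene. Friction and masses are not known exactly. Their poses are not given: they have to be found in the camera images.
- pliers: Dark steel press-stud pliers in a stand fixed to the desk. Origin on the desk below the punch; the case goes in along +x; the handles run along -y, one above the other. Two 12 mm high guide cheeks, 84.4 mm apart, run from the stop forward to x = -50 mm, then flare to x = -85 mm (mouth about 102 mm wide). Hinge ears, 54 mm high, at y = 24..46 mm, x = +-15 mm.
- stop (a point): Middle of the front edge of the pliers' 6 mm thick base plate (x = -18 mm, y = 0 in the pliers' frame; axes as the pliers), which spans y -48..48 mm: the front face of the case rests against it when fully home.
- handle (a joint): Upper handle (rad): 0 = open, where its spring returns it; grows as pressed down, limit 0.53. Hinge: along the pliers' x axis at y = +35, z = 40 mm; open, it slopes up 0.30 rad towards -y. The jaw punch under it, 35 mm from the hinge, is a screwed pin set to any length within 7 mm, so the clasp snaps anywhere from 0.13 to 0.36 and the jaw then bottoms hard about 0.1 rad further on.
- handle_pad (a point): Top of the black round grip (18 mm thick, 62 mm long) of the upper handle, 130 mm from the hinge, 36 mm short of the grip's tip; about 87 mm above the desk when open; moves with the handle. Pressing it takes 1 to 2 N at first, 6 to 9 N just before the snap, drops to about 2 N at the snap, and then goes hard within 10 to 15 mm, some 3 N per mm. More than 25 N is too much.
- jaw (a point): Point 19 mm above the origin of the pliers, fixed to the stand: where the cap of the clasp lies when the case is fully home and shut.
- case: Loose flat aluminium card case, 90 x 80 x 20 mm (x, y, z), about 0.4 kg (2 to 5 N slide it), label on the lid; origin in the middle of its underside. From its front face (x = +45 mm) a 20 mm wide tongue, 7..10 mm above the desk, sticks out 29 mm and passes over the pliers' base plate; the clasp flap is above it. Fully home, its origin is at x = -63 mm, y = 0 of the pliers, axes parallel.
- flap (a joint): Clasp flap of the case (rad): 0 = open (standing up 0.30 rad), 0.30 = snapped flat on the tongue. An over-centre spring holds it at either end: let go below about 0.15 it returns to 0, pushed past that it jumps to 0.30 and stays.
- cap (a point): Top of the round brass cap on the flap, 18 mm in front of the case's front face (63 mm from the case origin along x), about 24 mm above the desk while open, 19 mm when shut.
- staple_box: small box, 40 x 62 x 20 mm, bystander, origin under its middle
- eraser: eraser in a sleeve, 21 x 52 x 13 mm, bystander, origin under its middle
- usb_stick: USB stick, 18 x 52 x 9 mm, bystander, origin under its middle

How it is judged:
By the outcome, as a careful person would: the job done as asked, in the order asked, and still so for the second after the job is handed in, with the robot touching nothing.
It also fails if it takes over 56 s, if anything falls off the work surface, if the arm or the gripper's body presses on something with over 40 N, if the wrist force passes 120 N, or if a joint passes its speed limit or range.

## Working session

There is one attempt and no reset: what is moved stays moved. The work goes in short steps, each a Python script; the robot and the scene stay as the last script left them, time stands still between calls to the robot, and variables do not carry over. Pictures are saved under pics/ and viewed, at most 10 in all, crops included, and the job is handed in when it is done.

```bash
mkdir -p pics; python3 - <<'E'
from bench import robot
import cv2,numpy as np
print(robot.tcp_to_tips, robot.read_state()['time'],robot.read_state()['orientation'])
for c in ["top","side"]:
    f=robot.grab_frame(c); cv2.imwrite(f"pics/{c}0.png",f)
    k=robot.calibration(c); print(c,k['fx'],k['cx'],k['cy'],np.round(k['pose'],3).tolist())
    for t in ["pliers","case","handle_pad","cap","staple_box","eraser","usb_stick"]:
        try:
            for d in robot.cut_out(t,c)[:2]: 
                r=cv2.minAreaRect(np.argwhere(d['mask'])[:,::-1].astype(np.float32))
                print(t,round(d['score'],2),np.round(d['uv'],1),d['mask'].sum(),np.round(r[0]),np.round(r[1]),round(r[2]))
        except Exception as e: print(t,e)
E
```

```text
0.017 0.0 [-8.85640382e-04  9.90297706e-01  1.38959105e-01 -1.90982650e-04]
top 424.5015256699066 315.7698293254136 197.31573852225227 [[-0.035, -0.979, 0.203, 0.281], [-0.999, 0.034, -0.005, 0.082], [-0.002, -0.203, -0.979, 1.011], [0.0, 0.0, 0.0, 1.0]]
pliers 0.88 [272.8 219. ] 1412 [285. 209.] [52. 69.] 4
case 0.96 [347.4 220.1] 1431 [342. 219.] [34. 51.] 80
handle_pad 0.96 [274.3 207.2] 501 [274. 208.] [ 9. 60.] 0
handle_pad 0.18 [243.7 186.1] 196 [245. 184.] [10. 21.] 34
staple_box 0.62 [226.5 227.1] 453 [228. 227.] [18. 27.] 50
eraser 0.76 [247.2 184.7] 224 [246. 184.] [11. 22.] 27
eraser 0.54 [276.1 203.5] 458 [274. 208.] [ 8. 60.] 1
usb_stick 0.54 [419.2 191. ] 110 [421. 193.] [20.  6.] 79
side 387.3668980777464 323.09431471283204 202.75742738674583 [[1.0, -0.009, 0.019, 0.451], [-0.021, -0.365, 0.931, -0.704], [-0.002, -0.931, -0.365, 0.38], [0.0, 0.0, 0.0, 1.0]]
pliers 0.68 [313.1 209.4] 1100 [318. 211.] [41. 74.] 78
case 0.59 [312.6 247.2] 1171 [310. 243.] [36. 42.] 83
handle_pad 0.64 [324.4 192.8] 340 [323. 194.] [ 9. 49.] 72
cap 0.52 [304.4 229.9] 74 [306. 229.] [8. 9.] 90
eraser 0.71 [345.  202.7] 122 [345. 204.] [18.  7.] 9
eraser 0.53 [314.1 214.2] 1161 [317. 212.] [43. 76.] 78
usb_stick 0.85 [343.6 302.8] 315 [343. 301.] [10. 32.] 86
```

```bash
python3 - <<'E'
import cv2
a=cv2.imread("pics/top0.png")[130:280,200:450]; b=cv2.imread("pics/side0.png")[160:320,240:420]
cv2.imwrite("pics/a.png",cv2.resize(a,None,fx=3.2,fy=3.2,interpolation=cv2.INTER_CUBIC))
cv2.imwrite("pics/b.png",cv2.resize(b,None,fx=3.7,fy=3.7,interpolation=cv2.INTER_CUBIC))
E
```

```text
(no output)
```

View pics/a.png

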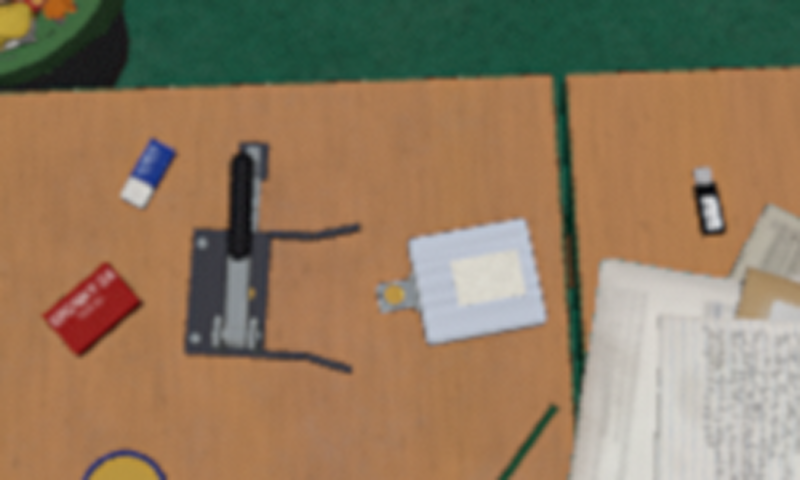

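View pics/b.png

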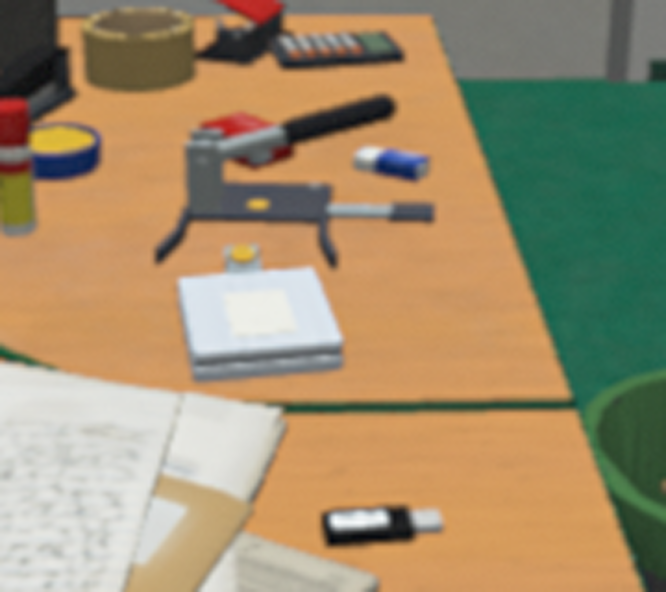

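The top view shows the pliers with the mouth opening right, towards the case. Plate front corners are at about (285,203) and (283,241), and cheek tips at about (312,201) and (310,246). The case lies at about (349,218), yawed a few degrees, with its clasp pointing left at about (323,222). So pliers +x is roughly world +y and the handles run along world +x. The bystanders are clear of the path. Next I'll fit both poses.

```bash
cat > h.py <<'E'
from bench import robot
import cv2,numpy as np
from scipy.optimize import least_squares,minimize
from scipy.spatial.transform import Rotation as R
K={c:robot.calibration(c) for c in("top","side")}
def proj(c,P):
    k=K[c];T=np.linalg.inv(k['pose']);q=np.atleast_2d(P)@T[:3,:3].T+T[:3,3]
    return np.c_[k['fx']*q[:,0]/q[:,2]+k['cx'],k['fy']*q[:,1]/q[:,2]+k['cy']]
def W(p,L):
    L=np.atleast_2d(L).astype(float);c,s=np.cos(p[2]),np.sin(p[2])
    return np.c_[p[0]+c*L[:,0]-s*L[:,1],p[1]+s*L[:,0]+c*L[:,1],L[:,2]]
BOX=np.array([[x,y,z] for x in(-.045,.045) for y in(-.04,.04) for z in(0,.02)])
TON=np.array([[x,y,z] for x in(.04,.074) for y in(-.01,.01) for z in(.007,.01)])
def sil(c,p):
    m=np.zeros((1600,2560),np.uint8)
    for L in(BOX,TON):
        q=proj(c,W(p,L)); h=cv2.convexHull(((q+.5)*4).astype(np.float32)); cv2.fillConvexPoly(m,np.round(h).astype(np.int32),255)
    return cv2.resize(m,(640,400),interpolation=cv2.INTER_AREA)/255.
def fitcase(p0,cams=("top","side")):
    M={}
    for c in cams:
        robot.grab_frame(c); d=robot.cut_out("case",c)
        if d: M[c]=d[0]['mask'].astype(float)
    for cs in [(c,) for c in M]+[tuple(M)]:
        f=lambda p:sum(np.abs(sil(c,p)-M[c]).sum()/M[c].sum() for c in cs)
        r=minimize(f,p0,method='Nelder-Mead',options=dict(initial_simplex=np.array(p0)+np.array([[0,0,0],[.01,0,0],[0,.01,0],[0,0,.15]]),xatol=1e-4,fatol=1e-4))
        print("case",cs,np.round(r.x,4),round(r.fun,3))
    return r.x
def Q(yaw): # tool down, tool y axis at world angle yaw+pi/2.. tool x along yaw
    return (R.from_euler('z',yaw)*R.from_euler('x',np.pi)).as_quat(scalar_first=True)
E
python3 - <<'E'
from h import *
fitcase([.42,0.0,1.75])
L=[[-.018,-.048,.006],[-.018,.048,.006],[-.085,-.051,.012],[-.085,.051,.012],[-.05,-.0422,.012],[-.05,.0422,.012]]
t=np.array([[271,234],[266,354],[360,228],[351,370],[318,236],[310,356]])/3.2+[200,130]
s=np.array([[330,217],[190,217],[333,262],[159,258],[325,224],[189,208]])/3.7+[240,160]
for cs in (("top",),("side",),("top","side")):
    f=lambda p:np.concatenate([(proj(c,W(p,L))-dict(top=t,side=s)[c]).ravel() for c in cs])
    r=least_squares(f,[.42,.15,1.57],loss='soft_l1'); print(cs,np.round(r.x,4)); print(np.round(f(r.x).reshape(-1,2),1).tolist())
print("pad",proj("top",W(r.x,[[0,-.095,.087]])),proj("side",W(r.x,[[0,-.095,.087]])))
print(Q(0),R.from_quat(robot.read_state()['orientation'],scalar_first=True).as_matrix().round(2).tolist())
E
```

```text
case ('top',) [0.4363 0.0023 1.7204] 0.048
case ('side',) [4.3670e-01 1.5000e-03 1.6953e+00] 0.108
case ('top', 'side') [0.4363 0.0018 1.7012] 0.162
('top',) [0.4328 0.1727 1.4893]
[[0.5, -0.8], [-0.4, 1.5], [0.5, 0.7], [1.2, -1.1], [-1.2, 1.1], [-0.6, -1.2]]
('side',) [0.4392 0.1647 1.4707]
[[1.2, 0.6], [-0.8, -0.6], [-0.1, -1.8], [1.5, -2.2], [-0.8, 1.9], [-0.3, 5.1]]
('top', 'side') [0.4362 0.172  1.4779]
[[1.0, -2.1], [-0.4, 0.1], [1.0, -0.3], [1.2, -2.2], [-0.7, -0.1], [-0.6, -2.4], [-0.1, -0.6], [-1.8, -1.7], [-1.3, -3.2], [0.6, -3.4], [-2.0, 0.6], [-1.3, 3.9]]
pad [[276.66242687 173.12082769]] [[349.53740613 184.07177946]]
[6.123234e-17 1.000000e+00 0.000000e+00 0.000000e+00] [[0.96, 0.28, 0.0], [0.28, -0.96, -0.0], [0.0, 0.0, -1.0]]
```

```bash
python3 - <<'E'
from h import *
def tri(a,b):
    P=[]
    for c in("top","side"):
        k=K[c];P.append(np.array([[k['fx'],0,k['cx']],[0,k['fy'],k['cy']],[0,0,1]])@np.linalg.inv(k['pose'])[:3])
    X=cv2.triangulatePoints(P[0],P[1],np.array(a,float),np.array(b,float));X=(X[:3]/X[3]).ravel()
    return np.round(X,3),np.round(proj("top",X)[0]-a,1)
T=lambda u,v:[u/3.2+200,v/3.2+130]; S=lambda u,v:[u/3.7+240,v/3.7+160]
for n,a,b in [("grip tip",T(241,157),S(390,105)),("grip start",T(239,253),S(287,133)),("tip-y",T(360,228),S(333,262)),("tip+y",T(351,370),S(159,258)),("cap",T(394,295),S(243,254)),("lower tip",T(258,145),S(432,212)),("yellow",T(252,294),S(259,204))]: print(n,*tri(a,b))
o={}
for c in("top","side"):
    o[c]=cv2.imread(f"pics/{c}0.png")
p=[.433,.172,1.50]
pts=[[-.018,-.048,.006],[-.018,.048,.006],[-.085,-.051,.012],[-.085,.051,.012],[-.05,-.0422,.012],[-.05,.0422,.012],[0,0,0.006],[0,-.089,.087],[0,-.123,.088],[0,.035,.04],[-.015,.024,.054],[-.015,.046,.054]]
out=[]
for c,(r0,r1,c0,c1) in(("top",(165,255,245,325)),("side",(175,240,275,365))):
    f=8 if c=="side" else 6
    im=cv2.resize(o[c][r0:r1,c0:c1],None,fx=f,fy=f,interpolation=cv2.INTER_CUBIC)
    for i,q in enumerate(proj(c,W(p,pts))):
        u=tuple(np.int32(np.round((q+.5-[c0,r0])*f)));cv2.circle(im,u,3,(0,255,0),-1);cv2.putText(im,str(i),u,0,.5,(0,0,255),1)
    cv2.imwrite(f"pics/o_{c}.png",im)
E
```

```text
grip tip [0.521 0.168 0.075] [-0.  -0.3]
grip start [0.455 0.172 0.055] [-0.  -0.1]
tip-y [0.481 0.085 0.003] [-0.  -0.3]
tip+y [0.374 0.095 0.002] [-0.1 -0.4]
cap [0.427 0.062 0.02 ] [-0.1 -0.5]
lower tip [0.549 0.161 0.002] [-0.  -0.4]
yellow [0.434 0.167 0.006] [-0.1 -0.8]
```

View pics/o_top.png

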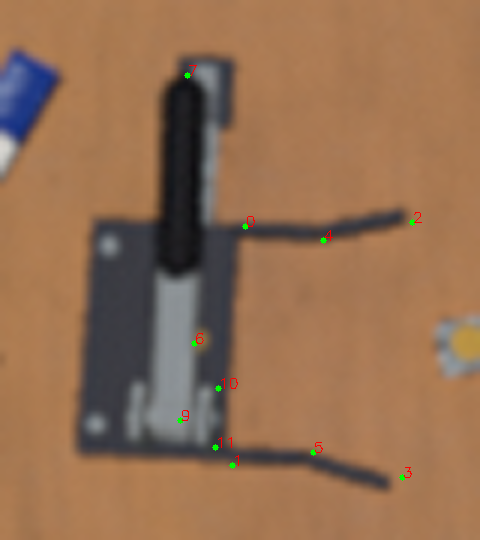

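View pics/o_side.png

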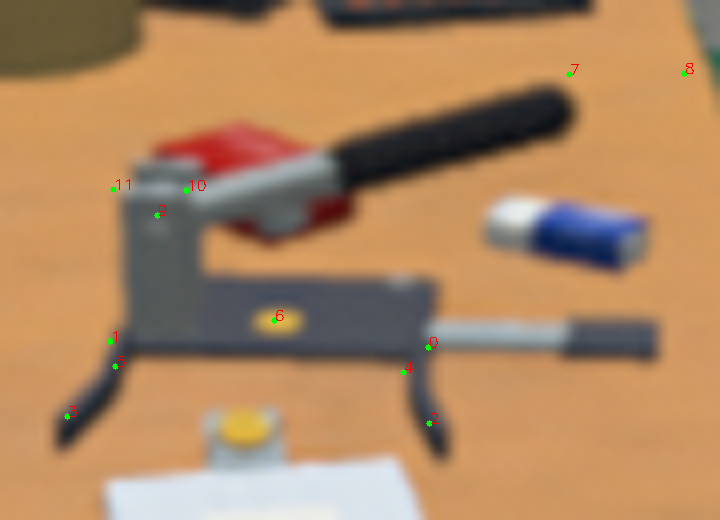

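Both views agree with the pliers fit: origin about (0.4345, 0.172), yaw about 1.48. The anvil dot sits at side (310,215), and the brass cap triangulates where the case fit puts it. The grip shows its tip at x≈0.52, nearer the hinge than the "130 mm" in the text implies, so I'll press on the grip I can see, with a guarded move. First I'll check reachability, then grasp the case.

```bash
cat >> h.py <<'E'
PL=np.array([.4345,.172,1.48])
def plw(x,y=0,z=0): return W(PL,[[x,y,z]])[0]
def st():
    s=robot.read_state(); print("t",round(s['time'],2),"p",np.round(s['eef_pos'],4),"F",np.round(s['ft_force'],1),"w",round(s['width'],3),"j",np.round(s['joint_pos'],2)); return s
E
python3 - <<'E'
from h import *
case=[.4363,.0018,1.708]
g=W(case,[[-.034,0,0]])[0]
for yo in(0,-np.pi):
    for P,y in((g+[0,0,.15],1.708),(g+[0,0,.024],1.708),(plw(-.122,0,.024),1.48),(plw(-.117,0,.024),1.48),(plw(-.117,0,.12),1.48),(plw(0,-.062,.14),1.48),(plw(0,-.062,.06),1.48)):
        q=robot.ik(P,Q(y+yo)); print(np.round(P,3),None if q is None else np.round(q,2))
E
```

```text
[ 0.441 -0.032  0.15 ] [ 0.54  0.29 -0.69  2.14  0.26  0.79 -0.18]
[ 0.441 -0.032  0.024] [ 0.33  0.5  -0.48  2.22  0.47  0.51 -0.38]
[0.423 0.051 0.024] [ 0.26  0.52 -0.62  2.25  0.6   0.54 -0.92]
[0.424 0.055 0.024] [ 0.26  0.52 -0.63  2.25  0.61  0.54 -0.94]
[0.424 0.055 0.12 ] [ 0.54  0.4  -0.95  2.18  0.47  0.77 -0.81]
[0.496 0.166 0.14 ] [ 0.4   0.6  -1.1   1.96  0.65  0.99 -1.1 ]
[0.496 0.166 0.06 ] [ 0.28  0.68 -0.94  2.01  0.74  0.84 -1.18]
[ 0.441 -0.032  0.15 ] [-1.05  0.54  1.3   2.23 -0.69  0.88 -2.32]
[ 0.441 -0.032  0.024] [-0.85  0.79  1.05  2.3  -1.12  0.75 -1.98]
[0.423 0.051 0.024] [ 0.68  0.8  -1.19  2.23  1.05  0.88  1.85]
[0.424 0.055 0.024] [ 0.67  0.8  -1.19  2.23  1.05  0.88  1.84]
[0.424 0.055 0.12 ] [ 0.7   0.51 -1.18  2.18  0.63  0.86  2.18]
[0.496 0.166 0.14 ] [ 0.44  0.65 -1.18  1.95  0.71  1.04  1.98]
[0.496 0.166 0.06 ] [ 0.43  0.84 -1.19  2.    0.95  1.01  1.81]
```

```bash
python3 - <<'E'
from h import *
case=[.4363,.0018,1.708]
g=W(case,[[-.034,0,0]])[0]
robot.movep(g+[0,0,.12],Q(1.708))
print(robot.line_to(g+[0,0,.024],max_force=6,v=.1)); st()
robot.close_gripper(15); st()
robot.line_to(plw(-.160-.034,0,.024),rot=Q(1.48),v=.06); st()
print(robot.line_to(plw(-.088-.034,0,.024),v=.05,max_force=15)); st()
p=fitcase([.428,.09,1.48],("top",))
f=robot.grab_frame("side"); t=robot.grab_frame("top")
cv2.imwrite("pics/c.png",np.hstack([cv2.resize(i,(400,400),interpolation=cv2.INTER_CUBIC) for i in(t[150:260,250:360],f[150:260,270:380])]))
E
```

```text
False
t 4.52 p [ 0.4414 -0.0318  0.0244] F [ 1.   0.1 -0.2] w 0.994 j [ 0.38  0.51 -0.54  2.22  0.52  0.53 -0.42]
t 4.82 p [ 0.4415 -0.032   0.0245] F [-0.2 -0.3  3.8] w 0.906 j [ 0.38  0.51 -0.54  2.22  0.52  0.53 -0.42]
t 5.41 p [ 0.4173 -0.0212  0.0245] F [-1.6 -0.4 10.7] w 0.908 j [ 0.31  0.48 -0.48  2.28  0.48  0.48 -0.64]
False
t 7.0 p [0.4236 0.0482 0.0244] F [-1.1 -6.4 12.2] w 0.906 j [ 0.14  0.49 -0.48  2.26  0.48  0.49 -0.8 ]
case ('top',) [0.4253 0.1095 1.3827] 1.404
case ('top',) [0.4253 0.1095 1.3827] 1.404
```

View pics/c.png

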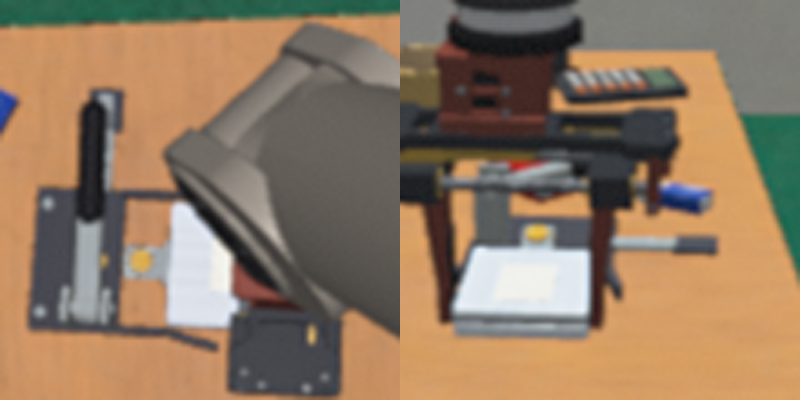

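The case is held flat between the cheeks in the mouth, with its front edge at top crop col 168 and the cap at (141,261) heading for the anvil. I'll release it and push it home from behind with the fingers closed.

```bash
python3 - <<'E'
from h import *
robot.open_gripper(); st()
p=robot.read_state()['eef_pos']; robot.line_to(p+[0,0,.06],v=.15)
robot.close_gripper(10)
robot.line_to(plw(-.163,0,.085),v=.15)
print(robot.line_to(plw(-.163,0,.025),v=.1,max_force=6)); s=st()
print(robot.line_to(plw(-.130,0,.025),v=.06,max_force=15)); st()
print(robot.line_to(plw(-.110,0,.025),v=.025,max_force=12)); s=st()
c,sn=np.cos(PL[2]),np.sin(PL[2]); d=s['eef_pos'][:2]-PL[:2]; print("tool in pliers",d@[c,sn],d@[-sn,c])
f=robot.grab_frame("side"); t=robot.grab_frame("top")
for cm in("side","top"):
  for d in robot.cut_out("cap",cm)[:1]: print(cm,d['uv'],d['score'])
  print(proj(cm,W(PL,[[0,0,.024],[-.005,0,.024]])))
cv2.imwrite("pics/d.png",np.hstack([cv2.resize(i,(400,400),interpolation=cv2.INTER_CUBIC) for i in(t[150:260,250:360],f[150:260,270:380])]))
E
```

```text
t 7.58 p [0.4232 0.0507 0.0238] F [ 0.4 -0.7 -0. ] w 0.999 j [ 0.14  0.49 -0.48  2.26  0.47  0.49 -0.81]
False
t 10.64 p [0.4199 0.0101 0.0252] F [-0.4 -0.5  0.1] w 0.007 j [ 0.23  0.48 -0.48  2.27  0.47  0.48 -0.71]
False
t 11.34 p [0.4228 0.0432 0.025 ] F [ 0.7 -0.9 -0.3] w 0.009 j [ 0.16  0.48 -0.48  2.26  0.47  0.49 -0.78]
True
t 11.91 p [0.4237 0.054  0.0248] F [ 0.8 -1.6  0.4] w 0.008 j [ 0.13  0.48 -0.48  2.26  0.47  0.5  -0.81]
tool in pliers -0.11845968628880774 9.616292522846015e-05
[[309.19887718 207.76360771]
 [308.98602518 208.53867894]]
top [279.7, 222.7] 0.41
[[276.04006239 219.86171035]
 [278.16391269 219.97974188]]
```

View pics/d.png

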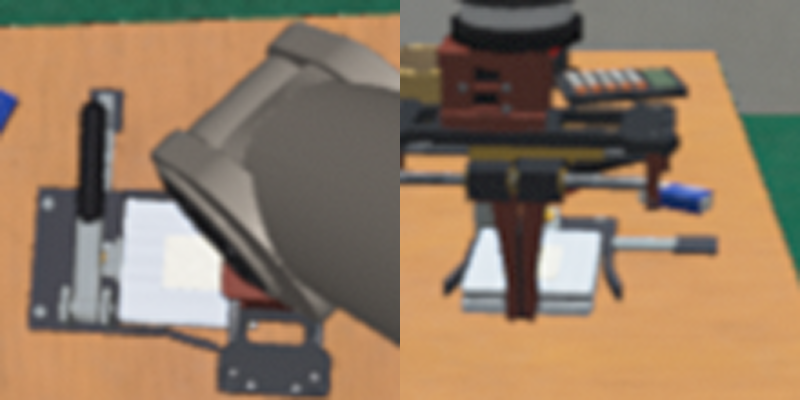

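Case front is flush with the plate's front edge (top crop col ~122), and the tool is at −118.5 mm against an expected −118 mm. I'll push once more to confirm, back off, and measure the case without the arm in view.

```bash
python3 - <<'E'
from h import *
print(robot.line_to(plw(-.108,0,.025),v=.02,max_force=14)); s=st()
c,sn=np.cos(PL[2]),np.sin(PL[2]); d=s['eef_pos'][:2]-PL[:2]; print("tool in pliers",d@[c,sn],d@[-sn,c])
robot.line_to(plw(-.135,0,.025),v=.1); robot.line_to(plw(-.15,0,.15),v=.2)
robot.movep(plw(-.02,-.18,.17),Q(1.48)); st()
p=fitcase([.4288,.1093,1.48],("side","top"))
f=robot.grab_frame("side"); t=robot.grab_frame("top")
for cm in("side","top"):
  for d in robot.cut_out("handle_pad",cm)[:1]: print(cm,d['uv'],d['score'])
cv2.imwrite("pics/e.png",np.hstack([cv2.resize(i,(400,400),interpolation=cv2.INTER_CUBIC) for i in(t[160:260,250:350],f[160:260,270:370])]))
E
```

```text
True
t 12.46 p [0.4228 0.0542 0.0243] F [-0.5 -1.6 -0.1] w 0.006 j [ 0.12  0.49 -0.47  2.26  0.47  0.5  -0.82]
tool in pliers -0.11838642521579033 0.0010045245839046448
t 14.45 p [0.6105 0.1351 0.1686] F [ 0.3 -1.3  0.7] w 0.009 j [ 0.13  0.54 -0.62  1.71  0.36  1.01 -0.71]
case ('side',) [0.4299 0.1113 1.5299] 0.13
case ('top',) [0.4287 0.1123 1.4808] 0.087
case ('side', 'top') [0.4291 0.1122 1.4715] 0.224
side [325.4, 193.9] 0.89
top [273.6, 205.4] 0.94
```

View pics/e.png

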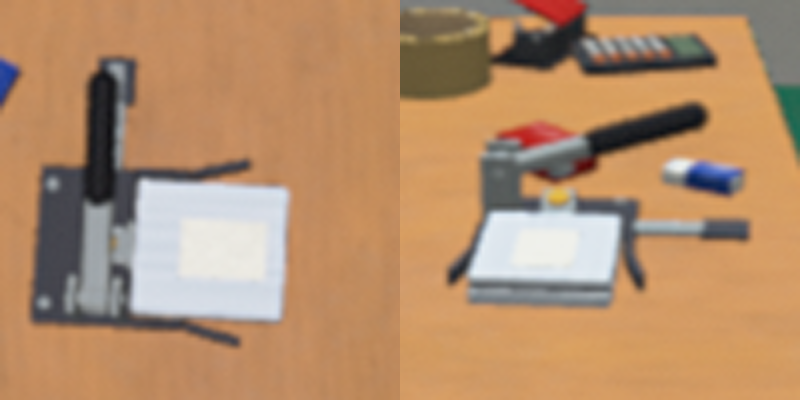

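Home is confirmed: the second push didn't move it, and the fit is (0.429, 0.112), yaw 1.48. The cap at side crop (560,195) sits below the jaw and the flap is still open. Now I'll press the grip in 1 mm steps, watching for the drop in force.

```bash
python3 - <<'E'
from h import *
x,y=.494,.1695; tt=robot.tcp_to_tips
robot.movep([x,y,.115+tt],Q(1.48)); robot.hold(.2)
b=robot.read_state()['ft_force'][2]
print(robot.line_to([x,y,.06+tt],v=.04,max_force=2.0)); s=st()
z=s['eef_pos'][2]; log=[];pk=0;z0=z
while z>.036+tt:
    z-=.001; g=robot.line_to([x,y,z],v=.03,max_force=12)
    s=robot.read_state(); F=s['ft_force'][2]-b
    log.append((round((s['eef_pos'][2]-tt)*1e3,1),round(F,1)))
    if g or F>16: print("guard",g); break
    if pk>5.5 and F<.55*pk: print("SNAP"); break
    pk=max(pk,F)
    if s['time']>45: print("time"); break
print(log); st()
E
```

```text
False
t 17.15 p [0.4941 0.1696 0.0772] F [1.4 0.3 1.5] w 0.005 j [ 0.03  0.52 -0.61  2.02  0.44  0.73 -0.93]
SNAP
[(np.float64(59.3), np.float64(1.9)), (np.float64(58.2), np.float64(1.3)), (np.float64(57.1), np.float64(1.1)), (np.float64(56.2), np.float64(1.8)), (np.float64(55.2), np.float64(1.0)), (np.float64(54.2), np.float64(1.3)), (np.float64(53.2), np.float64(1.0)), (np.float64(52.2), np.float64(2.4)), (np.float64(51.3), np.float64(3.9)), (np.float64(50.3), np.float64(3.7)), (np.float64(49.4), np.float64(5.4)), (np.float64(48.3), np.float64(6.0)), (np.float64(47.5), np.float64(6.3)), (np.float64(46.5), np.float64(5.9)), (np.float64(45.2), np.float64(3.2))]
t 20.9 p [0.4942 0.1696 0.0622] F [3.5 0.4 3.1] w 0.009 j [ 0.02  0.55 -0.59  2.02  0.46  0.7  -0.95]
```

```bash
python3 - <<'E'
from h import *
robot.line_to([.494,.1695,.14],v=.12)
robot.movep(plw(-.02,-.18,.17),Q(1.48)); st()
p=fitcase([.4288,.1093,1.48],("top",))
f=robot.grab_frame("side"); t=robot.grab_frame("top")
e=cv2.imread("pics/e.png")[:,400:]
cv2.imwrite("pics/f.png",np.hstack([cv2.resize(f[160:260,270:370],(400,400),interpolation=cv2.INTER_CUBIC),e]))
E
```

```text
t 22.27 p [0.6115 0.1356 0.1687] F [-0.9  0.3  0.5] w 0.006 j [ 0.14  0.55 -0.62  1.71  0.37  1.01 -0.71]
case ('top',) [0.4287 0.1121 1.475 ] 0.101
case ('top',) [0.4287 0.1121 1.475 ] 0.101
```

View pics/f.png

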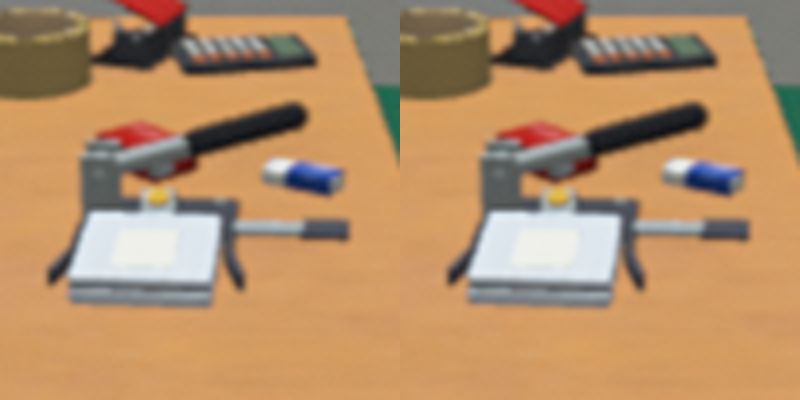

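The cap seems to be at the same row in both crops, (158,196) after and (558,196) before. I'll quantify that before trusting the snap.

```bash
python3 - <<'E'
from h import *
f=cv2.imread("pics/f.png");A,B=f[:,:400],f[:,400:]
for n,I in(("after",A),("before",B)):
    r=I[170:215,130:185].astype(int); m=(r[...,2]-r[...,0])>90
    v,u=np.nonzero(m); print(n,m.sum(),u.mean()+130,v.mean()+170,v.min()+170,v.max()+170)
d=np.abs(A.astype(int)-B).sum(2)[170:215,130:185]; print(d.max(),np.argwhere(d>60).mean(0) if (d>60).any() else 0)
robot.grab_frame("side")
for d in robot.cut_out("cap","side")[:1]: print(d['uv'],d['score'],d['mask'].sum())
for cl in(.024,.019): print(proj("side",W([.4288,.112,1.478],[[.063,0,cl]])))
E
```

```text
after 821 157.40194884287453 187.35322777101095 175 202
before 815 157.27361963190185 187.4122699386503 175 202
49 0
[308.8, 208.4] 0.58 47
[[309.26935943 207.34249123]]
[[309.29990256 209.23386451]]
```

The cap hasn't moved, so that drop came just short of the over-centre point and the flap sprang back. I'll press again, averaging the force, and go until the drop is clear and stays low (about 2 N), with a limit on travel past it.

```bash
python3 - <<'E'
from h import *
x,y=.494,.1695; tt=robot.tcp_to_tips
def fz():
    v=[]
    for _ in range(4): robot.hold(.02); v.append(robot.read_state()['ft_force'][2])
    return np.mean(v)
robot.movep([x,y,.115+tt],Q(1.48)); robot.hold(.2)
b=fz(); robot.line_to([x,y,.054+tt],v=.06,max_force=8)
z=.054+tt; log=[];pk=0;drop=0
while z>.030+tt:
    z-=.0008; g=robot.line_to([x,y,z],v=.03,max_force=10)
    F=fz()-b; s=robot.read_state()
    log.append((float(round((s['eef_pos'][2]-tt)*1e3,1)),float(round(F,1))))
    if g or F>15: print("guard",g); break
    pk=max(pk,F)
    if pk>5 and F<.6*pk: drop+=1
    if drop>=4: print("SNAP"); break
    if drop and F>.8*pk: print("rise after drop"); break
    if s['time']>42: print("time"); break
print(log); st()
robot.line_to([x,y,.14],v=.15)
robot.movep(plw(-.02,-.18,.17),Q(1.48)); st()
f=robot.grab_frame("side")
for d in robot.cut_out("cap","side")[:1]: print(d['uv'],d['score'],d['mask'].sum())
cv2.imwrite("pics/g.png",np.hstack([cv2.resize(f[160:260,270:370],(400,400),interpolation=cv2.INTER_CUBIC),cv2.imread("pics/e.png")[:,400:]]))
E
```

```text
SNAP
[(53.3, 1.1), (52.5, 2.0), (51.7, 2.7), (51.0, 4.4), (50.1, 3.6), (49.3, 5.2), (48.7, 5.9), (47.9, 6.3), (47.1, 6.2), (46.1, 3.7), (44.9, 1.9), (44.2, 2.0), (43.5, 1.8)]
t 28.7 p [0.4936 0.1696 0.0605] F [0.4 0.9 2.7] w 0.005 j [ 0.02  0.55 -0.59  2.03  0.47  0.7  -0.96]
t 29.96 p [0.6114 0.1355 0.1684] F [-0.   1.3  0.3] w 0.004 j [ 0.14  0.55 -0.63  1.71  0.37  1.01 -0.71]
[322.1, 198.6] 0.52 811
```

View pics/g.png

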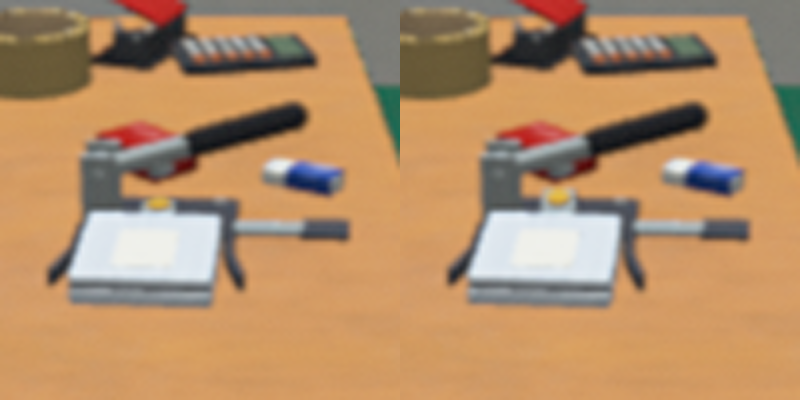

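The left (after) crop shows the cap lowered and flat at about (158,204), against (558,196) before. The handle is back up, the case hasn't moved, and the robot is clear.

```bash
python3 -c "
from bench import robot
print(robot.finish_job())"
```

```text
the job is handed in; nothing more can be done
None
```

The job is handed in at about 30 s: the case is up against the stop and its clasp is snapped shut by the pliers (peak about 6 N, on a second press because the first stopped just short), with the handle back up and the other things untouched.

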